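Pack the grinding-ball tins into the storage case

ROBOT

A 6-joint arm with a two-finger parallel gripper is mounted at the origin on a cart in front of the work surface, level with it; the furniture and walls round the work are solid. World frame = base frame: x ahead of the robot, y to its left, z up, the work surface at z = 0. Lengths are in mm, angles in rad, forces in N, time in s.
With the tool pointing down it reaches from about 350 to 875 mm from the base axis. Payload 4.2 kg.
Tool frame: the origin (TCP) lies between the finger pads; the fingertips stand 17 mm ahead of it and the grasp point (between the pads) lies 2 mm behind it; z points along the fingers, y is the line along which they close (so a half turn about z gives the same grasp; the last joint's range is limited). The gripper opens to 85 mm and grips with 20 to 120 N. Pads are 22 mm wide; open, the fingers measure 114 mm over their backs; the gripper's body (76 mm by 85 mm) begins 54 mm behind the grasp point. The pads swing forward as they close: fully open they stand 13 mm farther back than shut.
Start: joints at [1.512, 0.385, 0.008, 0, -1.194, -0.259], TCP at [195.266, 593.692, 248.312] pointing down, gripper open.
Joint ranges: [-3.14, 3.14], [-1.21, 2.06], [-1.07, 1.41], [-3.16, 2.05], [-2.99, -0.16], [-3.1, 3.1]. Speed limits (rad/s): [2.79, 2.79, 3.14, 3.14, 3.14, 3.14].

INTERFACE

Orientations are given as a unit quaternion [x, y, z, w].
In Python, from bench import arm, camrig gives the robot as it stands (arm), with the cameras (camrig).
- The arm moves only by the shell command python3 jog.py 'ROWS' [OPENING]. ROWS is rows parted by semicolons, their numbers by spaces, 1 to 10 of them, each of 6 numbers: dx, dy, dz in mm, then a rotation vector rx, ry, rz in rad; each row is the pose to reach, as a shift and turn from the pose commanded when the command began, along the tool's axes at that moment; what a row does not reach only later rows make up. A row lasts 1/10 s, in which the tool goes at most 50 mm and 0.15 rad, less where a joint would pass 70% of its speed; a pose out of reach is approached as far as the arm can. OPENING is the finger opening in mm, set as the command begins (- or left out keeps the last). The fingers move at their own pace and stop on an object; the grip force is fixed at half the most. Time passes only in rows, so rows that do not move let the fingers close. It prints the time, the measured TCP pose, the force, the opening and the grip force at its end.
- arm.read_state(): the state, without advancing time (a new reading comes with each control period).
- camrig.get_image(name): name is "scene" or "top" or "wrist"; returns the picture (384x512x3 uint8, blue, green, red); there is no depth.
- camrig.get_calibration(name): a dict with "K" (3x3 intrinsics, pixels), "rvec" (rotation vector, rad) and "tvec" (3), from world to camera coordinates, as OpenCV has them. Camera axes: x right, y down, z forward; pixel columns grow to the right and rows downward; lengths in mm; the calibration is good to about 2 mm. A picture is of the moment at which its call begins: read the wrist's pose just before it. get_calibration takes no time and is no camera call; for the wrist camera it gives the pose at the moment of the call.
- arm.job_done(): hands the job in; it is judged then, once.
The state is a dict: "clock": time; "joints": joint angles; "joint_vel": joint speeds; "joint_efforts": joint torques, N m; "position": TCP position; "ee_rot": TCP orientation; "contact_force": force on the tool from outside, world axes, zero at the start; "wrist_torque": the same for the moment, N m; "gripper_width": finger opening in mm; "grasp_force": force on a finger pad.
Only numpy, scipy, OpenCV 4.12 (cv2) and the standard library are available. Lean on these libraries where they do the work, as an engineer would, in place of code of your own. Each camera call takes 0.05 s, during which the arm holds its last target. There are 200 camera calls.

TASK

Put the tins of grinding balls away in the grey storage case. Its cover lies flush, so pick up the screwdriver, lever the cover up with the blade in the slot under its front edge, and swing it fully open; then lay all the tins flat inside, pushed tight into the back left corner, as seen from the robot: each with one short end against the back wall, the first with its long side against the left wall and each next one long side to long side against the one before, with no gaps. Leave the screwdriver lying on the worktop outside the case, knock neither of the two vials over, and close the cover fully.

Things in the scene. Friction and masses are not known exactly. Their poses are not given: they have to be found in the camera images.
- case: Grey plastic storage case, fast on the worktop, 120 mm front to back (its x, to the hinge side) by 220 mm (its y, to its left) by 62 mm to the rims, without the cover. Origin: centre of the underside. Inside: floor 10 mm above the worktop, x -52 to 52 mm, y -104 to 104 mm: a full row of four tins has 8 mm to spare, so the last goes in only if the others are tight.
- slot_mouth (a point): Centre of the pry slot at the outside of the case's front wall: a notch 40 mm wide and 12 mm high through the 8 mm wall, whose floor is 50 mm and whose ceiling, the cover's underside, is 62 mm above the worktop. The way behind it is free for 22 mm from the outside face. Axes as the case's.
- inner_corner (a point): The inner back left corner of the case, on its floor. Axes as the case's.
- cover (a joint): Cover, a plate 120 x 220 x 8 mm, 0.15 kg, hinged on the lower back edge (case frame x = 60, z = 62 mm); 0 rad shut, stop at 2.05. A stiff friction hinge: it stays at any angle; its free edge takes about 2 N to lift, 0.5 to 2 N to lower. It overhangs nowhere: shut, it gives fingers no hold. Its axis lies along the case's y.
- cover_edge (a point): Middle of the lower front edge of the cover, 120 mm from the hinge; turns with the cover. A rubber rail 10 mm thick and nearly as long as the case hangs 22 mm down from the cover's underside, 88 to 98 mm from the hinge: the cover shuts only when the tins are right back.
- screwdriver: Screwdriver with a red handle, 169 mm long, 0.08 kg. Origin: on the underside at mid length; its shaft axis lies 12 mm above the origin, along y. The handle runs from y = -6 to +84 mm, 26 mm thick from y = 24 mm on and tapering ahead of that, the round 6 mm shaft to the blade at y = -84 mm.
- blade_tip (a point): Tip of the screwdriver's blade, on the shaft's axis. Axes as the screwdriver's.
- tin_1: Closed flat metal tin of grinding balls, 76 mm long (its x), 50 mm wide (its y), 36 mm high, 0.2 to 0.35 kg, with a black bar pull on the middle of its top, 34 mm long (x), 10 mm thick (y), 12 mm high, to grasp. Origin: centre of the underside. All tins are alike; three or four are there, the rest absent.
- tin_2: Closed flat metal tin of grinding balls, 76 mm long (its x), 50 mm wide (its y), 36 mm high, 0.2 to 0.35 kg, with a black bar pull on the middle of its top, 34 mm long (x), 10 mm thick (y), 12 mm high, to grasp. Origin: centre of the underside. All tins are alike; three or four are there, the rest absent.
- tin_3: Closed flat metal tin of grinding balls, 76 mm long (its x), 50 mm wide (its y), 36 mm high, 0.2 to 0.35 kg, with a black bar pull on the middle of its top, 34 mm long (x), 10 mm thick (y), 12 mm high, to grasp. Origin: centre of the underside. All tins are alike; three or four are there, the rest absent.
- tin_4: Closed flat metal tin of grinding balls, 76 mm long (its x), 50 mm wide (its y), 36 mm high, 0.2 to 0.35 kg, with a black bar pull on the middle of its top, 34 mm long (x), 10 mm thick (y), 12 mm high, to grasp. Origin: centre of the underside. All tins are alike; three or four are there, the rest absent.
- vial_brown: Brown sample vial with a black cap, 26 mm across, 55 mm high, standing; a bystander. Origin: centre of the underside.
- vial_tall: White sample vial, 32 mm across, 68 mm high, standing; a bystander. Origin: centre of the underside.

How it is judged (in metres and radians):
On the way, in this order (a step that is already met when the one before it is completed fails the run):
1. the cover is levered up with the screwdriver (at least 0.15 rad, the screwdriver bearing on it) (value of joint cover above 0.15 rad and contact force between screwdriver and case above 0.3 N), for 0.1 s.
2. the cover is swung open (past 1.7 rad) (value of joint cover above 1.7 rad), for 0.2 s.
3. all the tins are packed tight into the back left corner while the cover is open (x of each of tin_1, tin_2, tin_3, tin_4 in the frame of case above 0.01 m and angle between the x axis of each of tin_1, tin_2, tin_3, tin_4 and the x axis of case, either way round below 0.08 rad and angle between each of tin_1, tin_2, tin_3, tin_4's own z axis and vertical below 0.08 rad and (y of tin_1 in the frame of case between 0.074 and 0.082 m or (y of tin_1 in the frame of case between 0.022 and 0.032 m and (y of tin_2 in the frame of case between 0.074 and 0.082 m or y of tin_3 in the frame of case between 0.074 and 0.082 m or y of tin_4 in the frame of case between 0.074 and 0.082 m)) or (y of tin_1 in the frame of case between -0.03 and -0.018 m and (y of tin_2 in the frame of case between 0.022 and 0.032 m or y of tin_3 in the frame of case between 0.022 and 0.032 m or y of tin_4 in the frame of case between 0.022 and 0.032 m)) or (y of tin_1 in the frame of case between -0.082 and -0.068 m and (y of tin_2 in the frame of case between -0.03 and -0.018 m or y of tin_3 in the frame of case between -0.03 and -0.018 m or y of tin_4 in the frame of case between -0.03 and -0.018 m))) and (y of tin_2 in the frame of case between 0.074 and 0.082 m or (y of tin_2 in the frame of case between 0.022 and 0.032 m and (y of tin_1 in the frame of case between 0.074 and 0.082 m or y of tin_3 in the frame of case between 0.074 and 0.082 m or y of tin_4 in the frame of case between 0.074 and 0.082 m)) or (y of tin_2 in the frame of case between -0.03 and -0.018 m and (y of tin_1 in the frame of case between 0.022 and 0.032 m or y of tin_3 in the frame of case between 0.022 and 0.032 m or y of tin_4 in the frame of case between 0.022 and 0.032 m)) or (y of tin_2 in the frame of case between -0.082 and -0.068 m and (y of tin_1 in the frame of case between -0.03 and -0.018 m or y of tin_3 in the frame of case between -0.03 and -0.018 m or y of tin_4 in the frame of case between -0.03 and -0.018 m))) and (y of tin_3 in the frame of case between 0.074 and 0.082 m or (y of tin_3 in the frame of case between 0.022 and 0.032 m and (y of tin_1 in the frame of case between 0.074 and 0.082 m or y of tin_2 in the frame of case between 0.074 and 0.082 m or y of tin_4 in the frame of case between 0.074 and 0.082 m)) or (y of tin_3 in the frame of case between -0.03 and -0.018 m and (y of tin_1 in the frame of case between 0.022 and 0.032 m or y of tin_2 in the frame of case between 0.022 and 0.032 m or y of tin_4 in the frame of case between 0.022 and 0.032 m)) or (y of tin_3 in the frame of case between -0.082 and -0.068 m and (y of tin_1 in the frame of case between -0.03 and -0.018 m or y of tin_2 in the frame of case between -0.03 and -0.018 m or y of tin_4 in the frame of case between -0.03 and -0.018 m))) and (y of tin_4 in the frame of case between 0.074 and 0.082 m or (y of tin_4 in the frame of case between 0.022 and 0.032 m and (y of tin_1 in the frame of case between 0.074 and 0.082 m or y of tin_2 in the frame of case between 0.074 and 0.082 m or y of tin_3 in the frame of case between 0.074 and 0.082 m)) or (y of tin_4 in the frame of case between -0.03 and -0.018 m and (y of tin_1 in the frame of case between 0.022 and 0.032 m or y of tin_2 in the frame of case between 0.022 and 0.032 m or y of tin_3 in the frame of case between 0.022 and 0.032 m)) or (y of tin_4 in the frame of case between -0.082 and -0.068 m and (y of tin_1 in the frame of case between -0.03 and -0.018 m or y of tin_2 in the frame of case between -0.03 and -0.018 m or y of tin_3 in the frame of case between -0.03 and -0.018 m))) and value of joint cover above 1 rad), for 0.2 s.
4. the cover is shut (value of joint cover below 0.04 rad), for 0.2 s.
At the end, for the whole second after the job is handed in: Cover shut (under 0.04 rad). Tins flat and square (0.08 rad), each within 4 mm of the back wall, in one gapless row from the left wall (5 mm, plus 2 mm for each further tin). Screwdriver lying on the worktop outside the case. All at rest (x of each of tin_1, tin_2, tin_3, tin_4 in the frame of case above 0.01 m and angle between the x axis of each of tin_1, tin_2, tin_3, tin_4 and the x axis of case, either way round below 0.08 rad and angle between each of tin_1, tin_2, tin_3, tin_4's own z axis and vertical below 0.08 rad and (y of tin_1 in the frame of case between 0.074 and 0.082 m or (y of tin_1 in the frame of case between 0.022 and 0.032 m and (y of tin_2 in the frame of case between 0.074 and 0.082 m or y of tin_3 in the frame of case between 0.074 and 0.082 m or y of tin_4 in the frame of case between 0.074 and 0.082 m)) or (y of tin_1 in the frame of case between -0.03 and -0.018 m and (y of tin_2 in the frame of case between 0.022 and 0.032 m or y of tin_3 in the frame of case between 0.022 and 0.032 m or y of tin_4 in the frame of case between 0.022 and 0.032 m)) or (y of tin_1 in the frame of case between -0.082 and -0.068 m and (y of tin_2 in the frame of case between -0.03 and -0.018 m or y of tin_3 in the frame of case between -0.03 and -0.018 m or y of tin_4 in the frame of case between -0.03 and -0.018 m))) and (y of tin_2 in the frame of case between 0.074 and 0.082 m or (y of tin_2 in the frame of case between 0.022 and 0.032 m and (y of tin_1 in the frame of case between 0.074 and 0.082 m or y of tin_3 in the frame of case between 0.074 and 0.082 m or y of tin_4 in the frame of case between 0.074 and 0.082 m)) or (y of tin_2 in the frame of case between -0.03 and -0.018 m and (y of tin_1 in the frame of case between 0.022 and 0.032 m or y of tin_3 in the frame of case between 0.022 and 0.032 m or y of tin_4 in the frame of case between 0.022 and 0.032 m)) or (y of tin_2 in the frame of case between -0.082 and -0.068 m and (y of tin_1 in the frame of case between -0.03 and -0.018 m or y of tin_3 in the frame of case between -0.03 and -0.018 m or y of tin_4 in the frame of case between -0.03 and -0.018 m))) and (y of tin_3 in the frame of case between 0.074 and 0.082 m or (y of tin_3 in the frame of case between 0.022 and 0.032 m and (y of tin_1 in the frame of case between 0.074 and 0.082 m or y of tin_2 in the frame of case between 0.074 and 0.082 m or y of tin_4 in the frame of case between 0.074 and 0.082 m)) or (y of tin_3 in the frame of case between -0.03 and -0.018 m and (y of tin_1 in the frame of case between 0.022 and 0.032 m or y of tin_2 in the frame of case between 0.022 and 0.032 m or y of tin_4 in the frame of case between 0.022 and 0.032 m)) or (y of tin_3 in the frame of case between -0.082 and -0.068 m and (y of tin_1 in the frame of case between -0.03 and -0.018 m or y of tin_2 in the frame of case between -0.03 and -0.018 m or y of tin_4 in the frame of case between -0.03 and -0.018 m))) and (y of tin_4 in the frame of case between 0.074 and 0.082 m or (y of tin_4 in the frame of case between 0.022 and 0.032 m and (y of tin_1 in the frame of case between 0.074 and 0.082 m or y of tin_2 in the frame of case between 0.074 and 0.082 m or y of tin_3 in the frame of case between 0.074 and 0.082 m)) or (y of tin_4 in the frame of case between -0.03 and -0.018 m and (y of tin_1 in the frame of case between 0.022 and 0.032 m or y of tin_2 in the frame of case between 0.022 and 0.032 m or y of tin_3 in the frame of case between 0.022 and 0.032 m)) or (y of tin_4 in the frame of case between -0.082 and -0.068 m and (y of tin_1 in the frame of case between -0.03 and -0.018 m or y of tin_2 in the frame of case between -0.03 and -0.018 m or y of tin_3 in the frame of case between -0.03 and -0.018 m))) and value of joint cover below 0.04 rad and height (world z) of screwdriver below 0.035 m and (x of blade_tip in the frame of case below -0.058 m or x of blade_tip in the frame of case above 0.058 m or y of blade_tip in the frame of case below -0.108 m or y of blade_tip in the frame of case above 0.108 m) and linear speed of each of screwdriver, tin_1, tin_2, tin_3, tin_4 below 0.02 m/s); the robot touches nothing.
It fails at once if the brown vial is knocked over (angle between vial_brown's own z axis and vertical above 0.7 rad).
It fails at once if the tall white vial is knocked over (angle between vial_tall's own z axis and vertical above 0.7 rad).
Of tin_1, tin_2, tin_3, tin_4 only 3 to 4 are there at a start; the rules pass over those that are not, and their reading is None.
At some moment in a run one of tin_1, tin_2, tin_3, tin_4 may be knocked a few centimetres aside while the robot is not near it.
Once in a run the grip may slacken for a moment while it holds something.
It also fails if it takes over 210 s, if anything falls off the work surface, if the arm or the gripper's body presses on something with over 40 N, if the wrist force passes 120 N, or if a joint passes its speed limit or range.

## Working session

There is one attempt and no reset: what is moved stays moved. The work goes in short steps, Python scripts to look and compute and a shell command to move; the robot and the scene stay as the last step left them, time stands still between calls to the robot, and variables do not carry over. Pictures are saved under pics/ and viewed, at most 14 in all, crops included, and the job is handed in when it is done.

```bash
ls; mkdir -p pics; cat > h.py <<'E'
import cv2,numpy as np
from bench import arm, camrig
from scipy.spatial.transform import Rotation as R
def cal(n):
    c=camrig.get_calibration(n);return np.array(c["K"],float),R.from_rotvec(np.array(c["rvec"],float).ravel()).as_matrix(),np.array(c["tvec"],float).ravel()
def ray(c,uv,z):
    K,r,t=c;d=r.T@np.linalg.solve(K,[uv[0],uv[1],1.]);o=-r.T@t
    return o+d*(z-o[2])/d[2]
def proj(c,p):
    K,r,t=c;q=K@(r@np.array(p,float)+t);return q[:2]/q[2]
def rel(target,quat=None):
    """shift in tool axes (and rotvec) from current pose"""
    s=arm.read_state();r=R.from_quat(s["ee_rot"])
    d=r.inv().apply(np.array(target)-np.array(s["position"]))
    return np.round(d,1), None if quat is None else np.round((r.inv()*R.from_quat(quat)).as_rotvec(),3)
E
python3 - <<'E'
from h import *
s=arm.read_state();print(s["position"],s["ee_rot"],s["clock"])
for n in("top","scene"):
    cv2.imwrite(f"pics/{n}0.png",camrig.get_image(n)); K,r,t=cal(n);print(n,K[0],-r.T@t, r[2])
E
```

```text
bench.py
jog.py
pics
[195.11390173 593.18566864 247.20662325] [ 9.87385927e-01 -1.58328246e-01 -1.16938788e-04  1.08763181e-03] 0.0
top [409.22683841   0.         255.82290816] [506.81533126  92.41042928 984.82284137] [ 0.06082044  0.02065267 -0.99793504]
scene [448.11787025   0.         257.03924255] [ 215.42028276 -490.13291413  807.25513805] [ 0.34215547  0.58401055 -0.7361123 ]
```

View pics/top0.png

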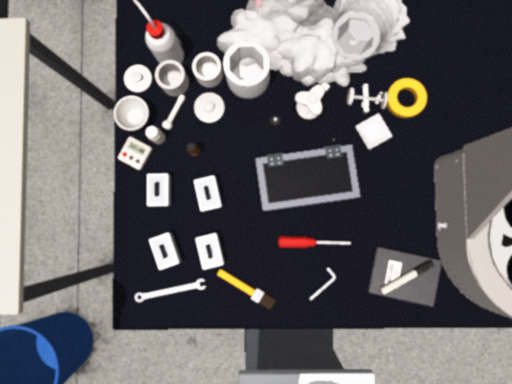

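View pics/scene0.png

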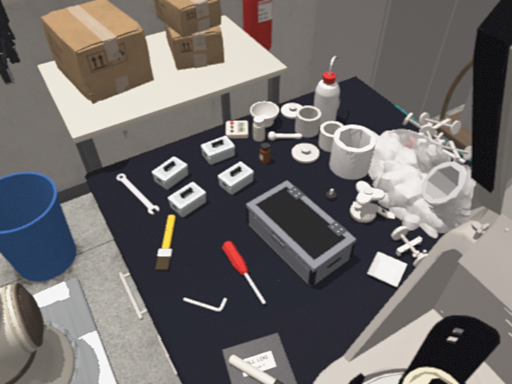

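Top view: case centred near (308,178) with its hinge side up the picture. Screwdriver handle is near (297,242) with the blade at (350,243). Four tins sit at about (158,190), (207,193), (164,251) and (209,251); the brown vial is at (193,150) and the white vial at (155,133).

```bash
cat > m.py <<'E'
from h import *
def rect(mask,box,c,z,amin=100):
    m=np.zeros_like(mask);u0,v0,u1,v1=box;m[v0:v1,u0:u1]=mask[v0:v1,u0:u1]
    k=max(cv2.findContours(m,cv2.RETR_EXTERNAL,cv2.CHAIN_APPROX_NONE)[0],key=cv2.contourArea)
    b=cv2.boxPoints(cv2.minAreaRect(k))
    # boundary pixel centres: add half pixel outwards
    ctr=b.mean(0);W=np.array([ray(c,p+0.5*np.sign(p-ctr),z)[:2] for p in b])
    e1=W[1]-W[0];e2=W[2]-W[1]
    if np.linalg.norm(e1)<np.linalg.norm(e2):e1,e2=e2,e1
    return W.mean(0).round(1),np.linalg.norm(e1).round(1),np.linalg.norm(e2).round(1),round(float(np.arctan2(e1[1],e1[0])),3)
E
python3 - <<'E'
from m import *
im=cv2.imread("pics/top0.png");c=cal("top");hsv=cv2.cvtColor(im,cv2.COLOR_BGR2HSV)
bright=((hsv[...,2]>110)).astype(np.uint8)*255
for b in[(135,160,185,215),(185,165,230,222),(140,225,186,278),(187,225,230,278)]:
    print("tin",rect(bright,b,c,36))
grey=((hsv[...,2]>60)).astype(np.uint8)*255
print("case",rect(grey,(245,135,366,220),c,70))
red=((hsv[...,1]>120)&(hsv[...,2]>70)).astype(np.uint8)*255
print("handle",rect(red,(270,230,320,255),c,13))
sh=(hsv[...,2]>90).astype(np.uint8)*255
print("shaft",rect(sh,(319,235,360,252),c,12))
print("vials",[ray(c,p,z)[:2].round() for p,z in(((193,150),55),((153,134),68))])
E
```

```text
tin (array([581.7, 341.8]), np.float64(79.7), np.float64(56.5), -3.138)
tin (array([572.4, 225.8]), np.float64(82.2), np.float64(56.6), -2.934)
tin (array([439.2, 326.9]), np.float64(82.6), np.float64(56.6), -2.824)
tin (array([437.8, 221.8]), np.float64(81.4), np.float64(56.8), -2.906)
case (array([603.6,  -4.5]), np.float64(228.5), np.float64(129.2), -1.442)
handle (array([456.3,  16.6]), np.float64(92.4), np.float64(30.9), -1.622)
shaft (array([454.7, -73. ]), np.float64(77.5), np.float64(11.7), -1.579)
vials [array([670., 255.]), array([706., 344.])]
```

```bash
cat >> h.py <<'E'
def qdown(a):  # tool down, tool y at world angle a
    return R.from_matrix(np.array([[-np.sin(a),np.cos(a),0],[np.cos(a),np.sin(a),0],[0,0,-1]])).as_quat()
def go(x,y,z,a):
    s=arm.read_state();y0=R.from_quat(s["ee_rot"]).as_matrix()[:,1];cur=np.arctan2(y0[1],y0[0])
    a=a+np.pi*np.round((cur-a)/np.pi)
    print(*rel([x,y,z],qdown(a)))
E
python3 -c "
from h import *
go(440,13,240,-0.02)"
```

```text
[414.  474.6   8.3] [ 2.000e-03 -1.000e-03  1.273e+00]
```

```bash
T="414 474.6 8 0 0 1.273"; python3 jog.py '414 474.6 8 0 0 1.273;414 474.6 8 0 0 1.273;414 474.6 8 0 0 1.273;414 474.6 8 0 0 1.273;414 474.6 8 0 0 1.273;414 474.6 8 0 0 1.273;414 474.6 8 0 0 1.273;414 474.6 8 0 0 1.273;414 474.6 8 0 0 1.273;414 474.6 8 0 0 1.273'; python3 -c "
from h import *
go(440,13,240,-0.02)"
```

```text
clock: 1.1
position: [389.8, 131.1, 242.0]
ee_rot: [-0.7, 0.714, 0.0, 0.0]
contact_force: [0.8, 0.1, -0.1]
gripper_width: 85.5
grasp_force: 0.0
[117.  -52.7   2. ] [-0.     0.    -0.001]
```

```bash
python3 jog.py '40 -18 2 0 0 0;80 -36 2 0 0 0;117 -52.7 2 0 0 0;117 -52.7 2 0 0 0;117 -52.7 2 0 0 0'; python3 - <<'E'
from h import *
print(arm.read_state()["position"]); K,r,t=cal("wrist");print(-r.T@t,K[0])
cv2.imwrite("pics/w1.png",camrig.get_image("wrist"))
E
```

```text
clock: 1.6
position: [439.9, 14.2, 239.5]
ee_rot: [-0.699, 0.715, 0.0, -0.0]
contact_force: [-0.8, 0.7, -0.4]
gripper_width: 85.2
grasp_force: 0.0
[439.8541512   14.18256897 239.47459221]
[437.58662122 -71.05584314 364.55536797] [267.70960825   0.         253.29625758]
```

View pics/w1.png

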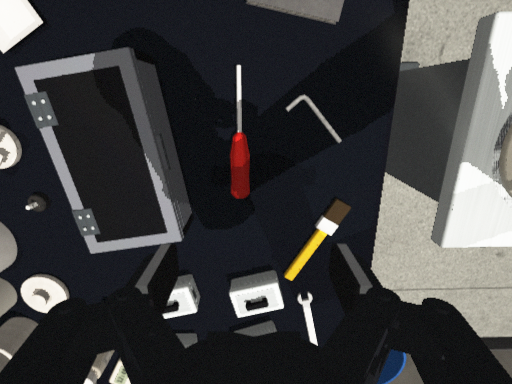

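The wrist view shows the screwdriver's tip at (239,66) and its handle from (240,133) to (240,198). The cover's corners are near (16,67), (130,49), (182,240) and (90,251), with the pry slot at (165,150).

```bash
python3 - <<'E'
from m import *
im=cv2.imread("pics/w1.png");c=cal("wrist");hsv=cv2.cvtColor(im,cv2.COLOR_BGR2HSV)
for p in[(16,67),(130,49),(182,240),(90,251)]:print("cov",ray(c,p,70)[:2].round(1))
print("slot",ray(c,(165,150),56).round(1))
red=((hsv[...,1]>120)&(hsv[...,2]>60)&((hsv[...,0]<12)|(hsv[...,0]>170))).astype(np.uint8)*255
print("handle",rect(red,(220,120,260,205),c,13))
sh=(hsv[...,2]>80).astype(np.uint8)*255
print("shaft",rect(sh,(230,55,250,134),c,12))
t=cal("top");print("top cover corners seen", [ray(t,p,70)[:2].round(1) for p in((257,158),(352,146),(359,198),(263,210))])
E
python3 -c "
import cv2;i=cv2.imread('pics/w1.png')[40:260,0:200];cv2.imwrite('pics/w1c.png',cv2.resize(i,None,fx=2.7,fy=2.7,interpolation=cv2.INTER_CUBIC))"
```

```text
cov [ 674.8 -103.7]
cov [ 557.7 -117.4]
cov [529.6  96.2]
cov [647.6 109.4]
slot [540.9 -14.3  56. ]
handle (array([457.7,  17.9]), np.float64(92.7), np.float64(25.8), 1.545)
shaft (array([454.5, -67.1]), np.float64(82.7), np.float64(9.6), 1.538)
top cover corners seen [array([647.6, 107.9]), array([ 672. , -105.7]), array([ 554.9, -118.5]), array([530.3,  95.6])]
```

View pics/w1c.png

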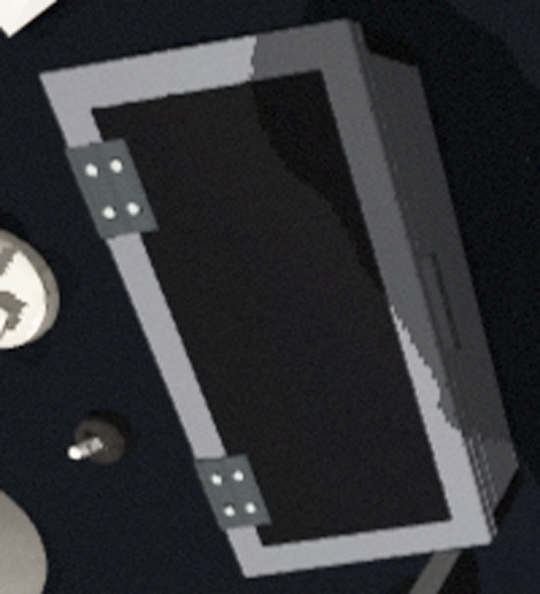

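```bash
python3 -c "
from h import *
go(457.3,13.4,80,-0.036);go(457.3,13.4,20,-.036)"
```

```text
[  1.2 -17.7 159.6] [ 0.001 -0.     0.015]
[  1.2 -17.8 219.6] [ 0.001 -0.     0.015]
```

```bash
python3 jog.py '1.2 -17.7 50 0 0 0.015;1.2 -17.7 100 0 0 0.015;1.2 -17.7 150 0 0 0.015;1.2 -17.7 180 0 0 0.015;1.2 -17.7 205 0 0 0.015;1.2 -17.7 219.5 0 0 0.015;1.2 -17.7 219.5 0 0 0.015;1.2 -17.7 219.5 0 0 0.015' 60
python3 jog.py '0 0 0 0 0 0;0 0 0 0 0 0;0 0 0 0 0 0;0 0 0 0 0 0;0 0 0 0 0 0;0 0 0 0 0 0;0 0 0 0 0 0;0 0 0 0 0 0' 10
```

```text
clock: 2.45
position: [457.9, 14.7, 20.8]
ee_rot: [-0.696, 0.719, -0.0, 0.0]
contact_force: [-0.6, 0.3, -0.6]
gripper_width: 60.0
grasp_force: 0.0
clock: 3.25
position: [458.5, 13.9, 21.8]
ee_rot: [-0.695, 0.719, -0.001, 0.001]
contact_force: [-1.5, 2.4, 5.6]
gripper_width: 23.9
grasp_force: 58.6
```

```bash
python3 jog.py '0 0 -30 0 0 0;0 0 -60 0 0 0;0 0 -80 0 0 0;0 0 -80 0 0 0'; python3 -c "
from h import *
print(arm.read_state()['joints'])
go(398,-30,100,-0.036+1.73)"
```

```text
clock: 3.65
position: [459.7, 14.1, 103.7]
ee_rot: [-0.695, 0.719, -0.002, 0.004]
contact_force: [1.5, -0.1, 0.2]
gripper_width: 24.0
grasp_force: 59.6
[ 3.85826466e-01  2.75907633e-01 -5.84720157e-01  6.17818088e-04
 -7.02279977e-01 -4.20998676e-01]
[46.2 60.1  3.1] [-0.004  0.008  1.413]
```

```bash
python3 jog.py '8 10 3 0 0 -0.15;16 20 3 0 0 -0.3;24 30 3 0 0 -0.45;32 40 3 0 0 -0.6;40 50 3 0 0 -0.75;46 60 3 0 0 -0.9;46 60 3 0 0 -1.05;46 60 3 0 0 -1.2;46 60 3 0 0 -1.35;46 60 3 0 0 -1.5'
python3 jog.py '0 0 0 0 0 -0.12;0 0 0 0 0 -0.23;0 0 0 0 0 -0.23;0 0 0 0 0 -0.23'; python3 - <<'E'
from h import *
for n in("wrist","scene"): cv2.imwrite(f"pics/{n}2.png",camrig.get_image(n))
a=cv2.imread("pics/wrist2.png");b=cv2.imread("pics/scene2.png")
cv2.imwrite("pics/2.png",cv2.resize(np.hstack([a[0:384,100:400],cv2.resize(b[180:372,150:350],None,fx=2,fy=2)]),None,fx=1.14,fy=1.14))
s=arm.read_state();print(s["joints"],s["position"])
E
```

```text
clock: 4.65
position: [395.5, -30.6, 96.9]
ee_rot: [0.999, -0.05, -0.001, 0.0]
contact_force: [1.1, -0.1, -0.6]
gripper_width: 23.9
grasp_force: 59.6
clock: 5.05
position: [395.8, -30.5, 97.1]
ee_rot: [0.998, 0.061, -0.0, 0.0]
contact_force: [-0.1, 0.1, -1.5]
gripper_width: 24.0
grasp_force: 59.6
[ 3.37405520e-01  1.95504116e-01 -7.29159632e-01 -1.14034207e-04
 -6.46599505e-01  1.35600010e+00] [395.95467985 -30.41899388  97.25477745]
```

View pics/2.png

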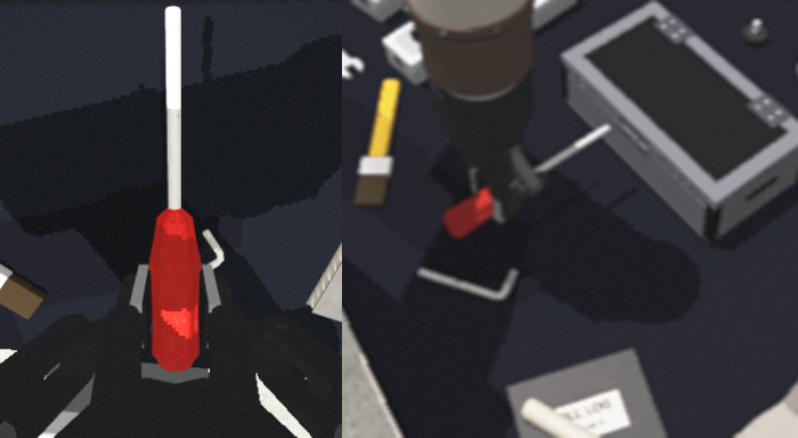

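Screwdriver held firmly and pointing at the case: the tip is at about (252,7) in the wrist view and (266,236) in the scene view. I'll triangulate it, along with the handle-to-shaft junction.

```bash
cat >> h.py <<'E'
def tri(n1,p1,n2,p2):
    P=[c[0]@np.c_[c[1],c[2]] for c in(cal(n1),cal(n2))]
    X=cv2.triangulatePoints(P[0],P[1],np.array(p1,float).reshape(2,1),np.array(p2,float).reshape(2,1)).ravel()
    X=X[:3]/X[3];print(X.round(1),"reproj",(proj(cal(n1),X)-p1).round(1),(proj(cal(n2),X)-p2).round(1));return X
E
python3 - <<'E'
from h import *
tip=tri("wrist",(252,7),"scene",(266.5,235.7))
# shaft direction in wrist view: second point on shaft just ahead of handle
b=tri("wrist",(100+174/1.14,208/1.14),"scene",(150+(537/1.14-300)/2,180+(172/1.14)/2))
print("slope",(tip-b)/np.linalg.norm(tip-b))
s=cal("scene")
print("slot mouth px scene", proj(s,[542,-12.5,56]), "tip offset from tcp",tip-np.array(arm.read_state()["position"]))
E
```

```text
[515.5 -15.4  88.2] reproj [-0.3  0.6] [ 0.1 -0. ]
[437.8 -25.7  87.8] reproj [ 0.8 -0.7] [-0.1 -0. ]
slope [0.99133832 0.13124436 0.00482279]
slot mouth px scene [276.40491793 239.09627352] tip offset from tcp [119.52041494  15.02864904  -9.04431363]
```

```bash
python3 jog.py '0 0 20 0 0 0;0 0 32 0 0 0;0 0 32 0 0 0;10 0 32 0 0 0;20 0 32 0 0 0;30 0 32 0 0 0;30 0 32 0 0 0'; python3 jog.py '5 0 0 0 0 0;10 0 0 0 0 0;14 0 0 0 0 0;14 0 0 0 0 0;14 0 0 0 0 0'
```

```text
clock: 5.85
position: [428.6, -26.1, 66.1]
ee_rot: [0.998, 0.062, 0.002, -0.0]
contact_force: [0.4, 0.7, -0.8]
gripper_width: 24.0
grasp_force: 59.6
clock: 6.35
position: [439.7, -24.9, 65.4]
ee_rot: [0.998, 0.062, -0.0, 0.0]
contact_force: [-0.4, -0.2, -0.9]
gripper_width: 23.9
grasp_force: 59.6
```

```bash
python3 jog.py '0 0 -4 0 0 0;0 0 -8 0 0 0;0 0 -14 0 0 0;0 0 -19 0 0 0;0 0 -24 0 0 0;1.5 0 -32 0 0 0;3 0 -39 0 0 0;3 0 -39 0 0 0;3 0 -39 0 0 0'; python3 - <<'E'
from h import *
b=camrig.get_image("scene");cv2.imwrite("pics/3.png",cv2.resize(b[130:300,170:370],None,fx=3,fy=3))
E
```

```text
clock: 7.25
position: [443.1, -24.5, 104.8]
ee_rot: [0.998, 0.062, 0.001, -0.0]
contact_force: [-0.1, -0.6, -1.8]
gripper_width: 23.7
grasp_force: 59.5
```

View pics/3.png

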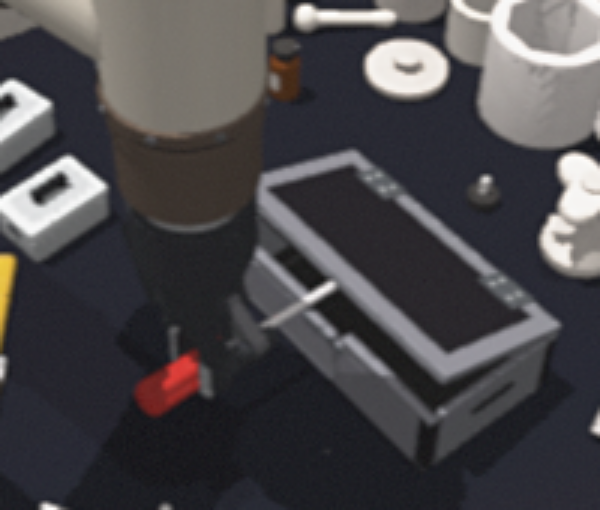

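The cover is up by about 0.3 rad and resting on the blade, with the free edge near crop (335,285). Next I follow the arc with the blade.

```bash
python3 jog.py '3 0 -8 0 0 0;6.4 0 -15 0 0 0;10.5 0 -22 0 0 0;15 0 -28 0 0 0;20 0 -34 0 0 0;25.6 0 -40 0 0 0;31.5 0 -45 0 0 0;37.7 0 -50 0 0 0;44 0 -54.5 0 0 0;51.4 0 -58.5 0 0 0' && python3 jog.py '7 0 -3 0 0 0;14.6 0 -6 0 0 0;22 0 -8 0 0 0;30 0 -10 0 0 0;38 0 -11 0 0 0;46 0 -11.5 0 0 0;54 0 -11 0 0 0;62 0 -10.5 0 0 0;70 0 -9 0 0 0;77 0 -7.5 0 0 0' && python3 jog.py '7 0 2.5 0 0 0;14 0 6 0 0 0;14 0 6 0 0 0;14 0 6 0 0 0'; python3 - <<'E'
from h import *
b=camrig.get_image("scene");cv2.imwrite("pics/4.png",cv2.resize(b[80:300,150:400],None,fx=2.4,fy=2.4))
E
```

```text
clock: 8.3
position: [494.6, -18.0, 163.5]
ee_rot: [0.998, 0.062, 0.0, -0.0]
contact_force: [-1.7, 0.3, -0.7]
gripper_width: 24.1
grasp_force: 59.6
clock: 9.3
position: [571.6, -8.5, 170.8]
ee_rot: [0.998, 0.062, 0.001, 0.0]
contact_force: [-0.9, 0.3, 1.7]
gripper_width: 24.0
grasp_force: 59.9
clock: 9.7
position: [586.1, -6.6, 165.4]
ee_rot: [0.998, 0.062, 0.002, -0.0]
contact_force: [3.4, 0.3, 3.6]
gripper_width: 23.8
grasp_force: 60.1
```

View pics/4.png

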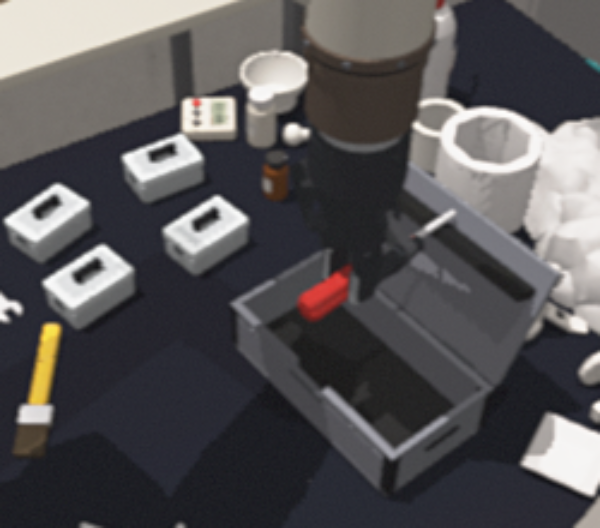

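```bash
python3 jog.py '-30 0 -3 0 0 0;-70 0 -3 0 0 0;-110 0 0 0 0 0.15;-140 0 0 0 0 0.3;-150 0 0 0 0 0.45;-150 0 0 0 0 0.6;-150 0 0 0 0 0.75;-150 0 0 0 0 0.9;-150 0 0 0 0 1.05;-150 0 0 0 0 1.2'; python3 jog.py '0 0 0 0 0 0.15;0 0 0 0 0 0.3;0 0 0 0 0 0.45;0 0 0 0 0 0.5;0 0 0 0 0 0.5' ; python3 -c "
from h import *
go(445,20,24,-0.02)"
```

```text
clock: 10.75
position: [432.7, -26.1, 163.2]
ee_rot: [0.857, -0.515, -0.002, 0.002]
contact_force: [-0.8, 0.4, -0.6]
gripper_width: 23.7
grasp_force: 59.6
clock: 11.25
position: [433.0, -26.0, 163.3]
ee_rot: [-0.705, 0.709, 0.001, -0.002]
contact_force: [-0.4, -0.8, -0.7]
gripper_width: 23.9
grasp_force: 59.6
[-46.2 -12.4 139.2] [ 0.005 -0.001  0.014]
```

```bash
python3 jog.py '-46 -12 30 0 0 0;-46 -12 70 0 0 0;-46 -12 105 0 0 0;-46 -12 125 0 0 0;-46 -12 135 0 0 0;-46 -12 140 0 0 0;-46 -12 141.5 0 0 0;-46 -12 141.5 0 0 0'; python3 jog.py '0 0 0 0 0 0;0 0 0 0 0 0;0 0 0 0 0 0;0 0 -10 0 0 0;0 0 -50 0 0 0;0 0 -100 0 0 0;0 0 -150 0 0 0;0 0 -190 0 0 0' 60; python3 - <<'E'
from h import *
from m import rect
im=camrig.get_image("top");cv2.imwrite("pics/top5.png",im)
c=cal("top");hsv=cv2.cvtColor(im,cv2.COLOR_BGR2HSV)
br=((hsv[...,2]>110)).astype(np.uint8)*255
for b in[(135,160,185,215),(185,165,230,222),(140,225,186,278),(187,225,230,278)]: print("tin",rect(br,b,c,36))
E
```

```text
clock: 12.05
position: [447.9, 20.6, 23.6]
ee_rot: [-0.705, 0.709, -0.0, 0.001]
contact_force: [-0.7, 0.9, 0.3]
gripper_width: 23.9
grasp_force: 59.6
clock: 12.85
position: [447.7, 20.4, 217.0]
ee_rot: [-0.705, 0.709, -0.001, 0.002]
contact_force: [1.2, -0.3, 0.5]
gripper_width: 59.9
grasp_force: 0.0
tin (array([581.7, 343. ]), np.float64(79.7), np.float64(54.2), -3.138)
tin (array([572.5, 226. ]), np.float64(82.0), np.float64(56.3), -2.934)
tin (array([439.6, 327. ]), np.float64(81.9), np.float64(56.6), -2.825)
tin (array([438.1, 221.8]), np.float64(80.9), np.float64(56.8), -2.906)
```

View pics/top5.png

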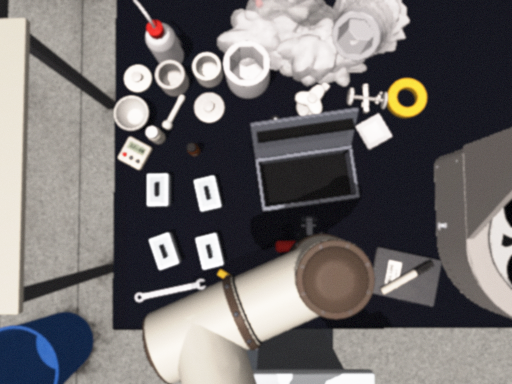

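The cover is fully open, the screwdriver is down at about (285,245), and all four tins are in place. I'll look at the tins with the wrist camera.

```bash
python3 -c "
from h import *
go(508,310,240,0)"
```

```text
[-289.1  -56.   -14.7] [-0.017  0.004 -0.003]
```

```bash
python3 jog.py '-289 -56 -15 0 0 0;-289 -56 -15 0 0 0;-289 -56 -15 0 0 0;-289 -56 -15 0 0 0;-289 -56 -15 0 0 0;-289 -56 -15 0 0 0;-289 -56 -15 0 0 0;-289 -56 -15 0 0 0;-289 -56 -15 0 0 0'; cat > t.py <<'E'
from h import *
def tins(name):
    c=cal(name);im=camrig.get_image(name);hsv=cv2.cvtColor(im,cv2.COLOR_BGR2HSV)
    w=((hsv[...,2]>100)&(hsv[...,1]<70)).astype(np.uint8)*255
    ks,h=cv2.findContours(w,cv2.RETR_CCOMP,cv2.CHAIN_APPROX_NONE)
    out=[]
    for k,hh in zip(ks,h[0]):
        if hh[3]<0:continue
        A=cv2.contourArea(k);par=ks[hh[3]];AP=cv2.contourArea(par)
        if not(.05<A/AP<.25) or AP<300:continue
        (u,v),s,_=cv2.minAreaRect(k)
        b=cv2.boxPoints(cv2.minAreaRect(k));W=np.array([ray(c,p,42)[:2] for p in b])
        bo=cv2.boxPoints(cv2.minAreaRect(par));Wo=np.array([ray(c,p,36)[:2] for p in bo])
        ang=[]
        for Q in(W,Wo):
            e=max((Q[1]-Q[0],Q[2]-Q[1]),key=np.linalg.norm);a=np.arctan2(e[1],e[0]);ang.append((a+np.pi/2)%np.pi-np.pi/2)
        L=[np.linalg.norm(Wo[1]-Wo[0]),np.linalg.norm(Wo[2]-Wo[1])]
        out.append((W.mean(0).round(1),Wo.mean(0).round(1),np.round(ang,3),np.round(L,1),(round(u),round(v))))
    return im,out
if __name__=="__main__":
    import sys
    im,o=tins(sys.argv[1]);cv2.imwrite("pics/"+sys.argv[2],im)
    for x in o:print(*x)
E
python3 t.py wrist w6.png
```

```text
clock: 13.8
position: [504.5, 308.3, 228.0]
ee_rot: [-0.705, 0.709, 0.0, -0.0]
contact_force: [-0.1, 0.1, 0.2]
gripper_width: 59.9
grasp_force: 0.0
[132.3 605.3] [135.3 586.1] [-1.03  -0.749] [ 66.6 183.3] (492, 354)
[584.1 342.5] [582.7 340.8] [-0.006 -0.006] [78.8 52.6] (189, 199)
[445.1 332.7] [441.1 324.8] [0.336 0.297] [73.8 53.2] (301, 191)
[573.9 226.4] [573.1 226.1] [0.211 0.217] [75.2 49.2] (189, 101)
[438.7 221.8] [439.1 221.6] [0.219 0.223] [76.9 49.6] (312, 95)
```

View pics/w6.png

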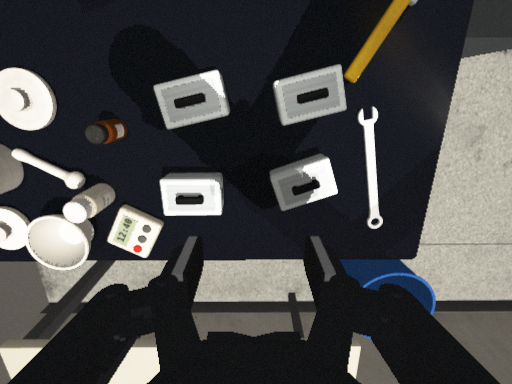

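The wrist view shows the tins' bar pulls at (189,101), (312,95), (189,199) and (301,191). I'll take the near right tin at (312,95) first.

```bash
python3 -c "
from h import *
go(438.8,221.8,130,1.792)"
```

```text
[86.6 65.3 98.2] [ 0.    -0.     1.344]
```

```bash
python3 jog.py '30 20 0 0 0 0.15;60 40 0 0 0 0.3;86 65 0 0 0 0.45;86.6 65.3 20 0 0 0.6;86.6 65.3 40 0 0 0.75;86.6 65.3 60 0 0 0.9;86.6 65.3 80 0 0 1.05;86.6 65.3 98 0 0 1.2;86.6 65.3 98 0 0 1.344;86.6 65.3 98 0 0 1.344' 45;  python3 -c "
from h import *
go(438.8,221.8,53,1.792)"
```

```text
clock: 14.85
position: [439.0, 221.6, 129.9]
ee_rot: [-0.11, 0.994, -0.0, -0.0]
contact_force: [0.0, 0.5, 0.5]
gripper_width: 45.0
grasp_force: 0.0
[ 0.1  0.3 76.9] [-0.    -0.001 -0.001]
```

```bash
python3 jog.py '0 0 30 0 0 0;0 0 55 0 0 0;0 0 70 0 0 0;0 0 76 0 0 0;0 0 76 0 0 0'; python3 jog.py '0 0 0 0 0 0;0 0 0 0 0 0;0 0 0 0 0 0;0 0 0 0 0 0;0 0 0 0 0 0;0 0 0 0 0 0;0 0 0 0 0 0' 4; python3 jog.py '0 0 -20 0 0 0;0 0 -50 0 0 0;0 0 -80 0 0 0;0 0 -80 0 0 0'; python3 - <<'E'
from h import *
cv2.imwrite("pics/7.png",cv2.resize(camrig.get_image("wrist")[150:384,100:420],None,fx=2,fy=2))
E
```

```text
clock: 15.35
position: [439.3, 222.5, 54.0]
ee_rot: [-0.111, 0.994, -0.0, -0.0]
contact_force: [-0.1, 0.1, 0.2]
gripper_width: 45.0
grasp_force: 0.0
clock: 16.05
position: [439.7, 223.0, 54.9]
ee_rot: [-0.111, 0.994, 0.0, 0.001]
contact_force: [-0.5, -2.1, 5.7]
gripper_width: 8.1
grasp_force: 63.1
clock: 16.45
position: [440.9, 224.7, 137.4]
ee_rot: [-0.111, 0.994, 0.002, 0.003]
contact_force: [0.9, 1.6, -2.9]
gripper_width: 8.1
grasp_force: 62.0
```

View pics/7.png

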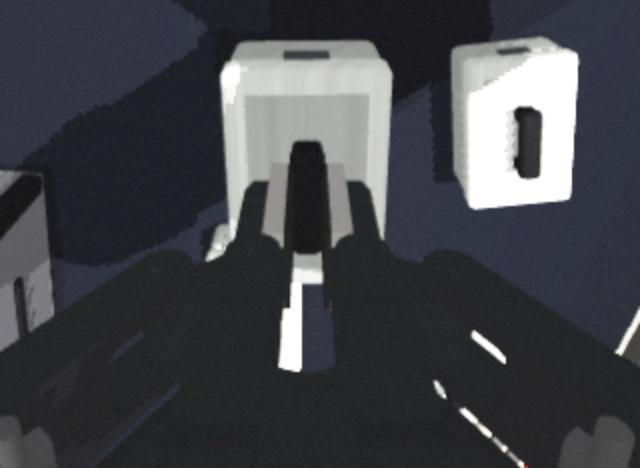

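```bash
cat >> h.py <<'E'
CX,CY,CA=602.,-4.5,.12
def case(x,y,z,da=0):
    c,s=np.cos(CA),np.sin(CA);go(CX+c*x-s*y,CY+s*x+c*y,z,CA+np.pi/2+da)
def incase():
    p=np.array(arm.read_state()["position"]);c,s=np.cos(CA),np.sin(CA);d=p[:2]-[CX,CY]
    print("case xyz",(c*d[0]+s*d[1]).round(1),(-s*d[0]+c*d[1]).round(1),p[2].round(1))
E
python3 -c "
from h import *
case(2,72,150)"
```

```text
[-117.6 -186.8  -14.9] [0.003 0.003 0.102]
```

```bash
python3 jog.py '-20 -30 -15 0 0 0.02;-45 -70 -15 0 0 0.05;-70 -110 -15 0 0 0.08;-92 -145 -15 0 0 0.102;-108 -170 -15 0 0 0.102;-117.6 -186.8 -15 0 0 0.102;-117.6 -186.8 -15 0 0 0.102;-117.6 -186.8 -15 0 0 0.102'; python3 - <<'E'
from h import *
case(2,72,69)
a=camrig.get_image("top")[100:260,220:400];b=camrig.get_image("scene")[120:300,210:380]
cv2.imwrite("pics/8.png",np.hstack([cv2.resize(a,(480,427)),cv2.resize(b,(403,427))])[:, :800])
E
```

```text
clock: 17.3
position: [593.7, 66.1, 146.6]
ee_rot: [-0.059, 0.998, -0.0, -0.002]
contact_force: [-0.9, -0.1, -2.8]
gripper_width: 7.9
grasp_force: 62.0
[-2.1  1.  77.6] [-0.    -0.005 -0.002]
```

View pics/8.png

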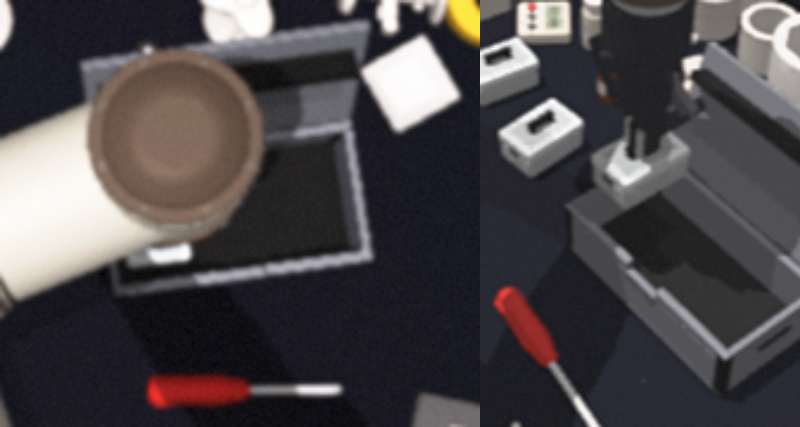

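```bash
python3 jog.py '-2 1 25 0 0 0;-2 1 50 0 0 0;-2 1 65 0 0 0;-2 1 74 0 0 0;-2 1 77.5 0 0 0;-2 1 77.5 0 0 0'; python3 jog.py '-4 0 0 0 0 0;-8 0 0 0 0 0;-11 0 0 0 0 0;-13 0 0 0 0 0;-14 0 0 0 0 0'; python3 -c "
from h import *
incase()"
```

```text
clock: 18.0
position: [596.8, 68.3, 71.5]
ee_rot: [-0.06, 0.998, -0.0, 0.0]
contact_force: [0.3, 0.7, -3.7]
gripper_width: 8.2
grasp_force: 61.9
clock: 18.5
position: [609.7, 69.1, 71.4]
ee_rot: [-0.06, 0.998, -0.0, -0.002]
contact_force: [-5.0, -0.1, 0.1]
gripper_width: 7.7
grasp_force: 62.4
case xyz 16.5 72.1 71.4
```

```bash
python3 jog.py '-0.5 3 0 0 0 0;-0.5 5 0 0 0 0;-0.5 6 0 0 0 0;-0.5 6 0 0 0 0'; python3 -c "
from h import *
incase()"
```

```text
clock: 18.9
position: [609.0, 74.9, 70.6]
ee_rot: [-0.06, 0.998, -0.001, -0.002]
contact_force: [-4.2, -2.5, -3.2]
gripper_width: 8.1
grasp_force: 62.0
case xyz 16.4 78.0 70.6
```

```bash
python3 jog.py '0 2 0 0 0 0;0 3 0 0 0 0;0 3 0 0 0 0'; python3 -c "
from h import *
incase()"
```

```text
clock: 19.2
position: [608.9, 76.6, 70.7]
ee_rot: [-0.06, 0.998, -0.001, -0.002]
contact_force: [-2.9, -7.8, -2.8]
gripper_width: 7.9
grasp_force: 62.0
case xyz 16.5 79.7 70.7
```

```bash
python3 jog.py '0 0 2 0 0 0;0 0 4 0 0 0;0 0 5 0 0 0;0 0 6 0 0 0;0 0 6 0 0 0'; python3 -c "
from h import *
incase()"
```

```text
clock: 19.7
position: [608.8, 76.7, 66.3]
ee_rot: [-0.06, 0.998, -0.001, -0.002]
contact_force: [-6.0, -6.8, 3.9]
gripper_width: 7.9
grasp_force: 63.0
case xyz 16.5 79.8 66.3
```

```bash
python3 jog.py '0.5 -0.5 1.5 0 0 0;0.5 -0.5 1.5 0 0 0;0.5 -0.5 1.5 0 0 0'; python3 -c "
from h import *
incase()"; python3 jog.py '0 0 0 0 0 0;0 0 0 0 0 0;0 0 0 0 0 0;0 0 -3 0 0 0;0 0 -20 0 0 0;0 0 -60 0 0 0;0 0 -90 0 0 0' 14;python3 t.py wrist w9.png
```

```text
clock: 20.0
position: [608.8, 76.5, 65.0]
ee_rot: [-0.06, 0.998, -0.001, -0.001]
contact_force: [-6.6, -5.1, 5.6]
gripper_width: 7.8
grasp_force: 62.9
case xyz 16.4 79.7 65.0
clock: 20.7
position: [610.7, 78.6, 155.9]
ee_rot: [-0.06, 0.998, 0.0, 0.001]
contact_force: [0.7, 1.2, -0.6]
gripper_width: 13.9
grasp_force: 0.0
[612.   75.7] [608.7  75.3] [0.109 0.151] [50.3 82.5] (250, 192)
[574.1 225.6] [573.3 220. ] [0.207 0.219] [82.4 61.5] (416, 173)
```

```bash
python3 -c "
from h import *
go(573.9,226.2,110,1.785)"
```

```text
[ 22.3 150.7  51.8] [ 0.001  0.013 -0.092]
```

```bash
python3 jog.py '6 40 0 0 0 -0.04;14 85 0 0 0 -0.092;18 125 0 0 0 -0.092;22 145 20 0 0 -0.092;22.3 150.7 45 0 0 -0.092;22.3 150.7 50 0 0 -0.092;22.3 150.7 50 0 0 -0.092' 40; python3 t.py wrist w10.png;python3 -c "
from h import *
go(573.9,226.2,54,1.785)"
```

```text
clock: 21.45
position: [569.4, 224.8, 103.2]
ee_rot: [-0.106, 0.994, -0.0, -0.001]
contact_force: [-0.8, 0.2, 0.4]
gripper_width: 40.2
grasp_force: 0.0
[584.  342.6] [611.3 411.7] [0.007 1.219] [ 83.6 209.7] (392, 259)
[573.8 226. ] [571.2 225. ] [0.203 0.172] [77.1 48. ] (254, 220)
[614.8  68.6] [601.9  63.4] [0.152 0.13 ] [ 47.2 131.7] (45, 229)
[439.9 327.6] [442.7 323.3] [0.382 0.496] [63.4 79.7] (456, 63)
[-3.9  0.6 50.3] [-0.     0.001 -0.002]
```

```bash
python3 jog.py '-4 0.5 20 0 0 0;-4 0.5 38 0 0 0;-4 0.5 47 0 0 0;-4 0.5 50 0 0 0;-4 0.5 50 0 0 0'; python3 jog.py '0 0 0 0 0 0;0 0 0 0 0 0;0 0 0 0 0 0;0 0 0 0 0 0;0 0 0 0 0 0;0 0 0 0 0 0;0 0 0 0 0 0' 4; python3 jog.py '0 0 -20 0 0 0;0 0 -50 0 0 0;0 0 -90 0 0 0;0 0 -97 0 0 0;0 0 -97 0 0 0'; python3 -c "
from h import *
case(3,23,152)"
```

```text
clock: 22.0
position: [574.0, 226.0, 54.6]
ee_rot: [-0.106, 0.994, 0.0, 0.0]
contact_force: [-0.3, 0.2, 0.1]
gripper_width: 40.2
grasp_force: 0.0
clock: 22.7
position: [574.0, 226.4, 55.2]
ee_rot: [-0.106, 0.994, 0.0, 0.001]
contact_force: [-0.7, -0.1, 5.6]
gripper_width: 8.1
grasp_force: 62.6
clock: 23.2
position: [573.5, 226.6, 151.7]
ee_rot: [-0.105, 0.994, 0.001, 0.001]
contact_force: [-0.4, -0.1, -4.4]
gripper_width: 7.8
grasp_force: 61.5
[  15.5 -209.3   -0.7] [0.002 0.002 0.091]
```

```bash
python3 jog.py '3 -35 0 0 0 0.03;7 -80 0 0 0 0.06;10 -125 0 0 0 0.09;13 -165 0 0 0 0.091;15 -195 0 0 0 0.091;15.5 -209.3 0 0 0 0.091;15.5 -209.3 0 0 0 0.091;15.5 -209.3 0 0 0 0.091'; python3 -c "
from h import *
case(3,23,70)"
```

```text
clock: 24.0
position: [601.5, 18.5, 149.3]
ee_rot: [-0.06, 0.998, 0.0, -0.001]
contact_force: [1.3, -0.5, -2.7]
gripper_width: 7.8
grasp_force: 61.5
[-0.9  0.1 79.3] [ 0.    -0.003  0.   ]
```

```bash
python3 jog.py '-1 0 25 0 0 0;-1 0 50 0 0 0;-1 0 68 0 0 0;-1 0 76 0 0 0;-1 0 79 0 0 0;-1 0 79 0 0 0'; python3 jog.py '-4 0 0 0 0 0;-8 0 0 0 0 0;-11 0 0 0 0 0;-13 0 0 0 0 0;-14 0 0 0 0 0;-14 0 0 0 0 0'; python3 -c "
from h import *
incase()";  python3 jog.py '0 2 0 0 0 0;0 4 0 0 0 0;0 6 0 0 0 0;0 7 0 0 0 0;0 7 0 0 0 0'; python3 -c "
from h import *
incase()"
```

```text
clock: 24.6
position: [603.6, 19.2, 72.1]
ee_rot: [-0.061, 0.998, -0.0, 0.0]
contact_force: [0.9, -0.4, -2.8]
gripper_width: 7.8
grasp_force: 61.5
clock: 25.2
position: [615.6, 19.6, 71.7]
ee_rot: [-0.06, 0.998, -0.0, -0.002]
contact_force: [-5.4, 0.0, -0.2]
gripper_width: 7.7
grasp_force: 61.9
case xyz 16.4 22.3 71.7
clock: 25.7
position: [614.7, 26.3, 71.1]
ee_rot: [-0.06, 0.998, -0.001, -0.002]
contact_force: [-3.5, -2.6, -2.1]
gripper_width: 8.0
grasp_force: 61.5
case xyz 16.3 29.0 71.1
```

```bash
python3 jog.py '0 1.5 0 0 0 0;0 2.5 0 0 0 0;0 2.5 0 0 0 0'; python3 -c "
from h import *
incase()"; python3 jog.py '0 0 2 0 0 0;0 0 4 0 0 0;0 0 6 0 0 0;0.5 -0.5 7.5 0 0 0;0.5 -0.5 7.5 0 0 0'; python3 -c "
from h import *
incase()"
```

```text
clock: 26.0
position: [614.7, 27.0, 71.3]
ee_rot: [-0.06, 0.998, -0.002, -0.002]
contact_force: [-2.7, -9.5, -3.1]
gripper_width: 7.9
grasp_force: 61.5
case xyz 16.4 29.8 71.3
clock: 26.5
position: [614.7, 26.8, 65.5]
ee_rot: [-0.061, 0.998, -0.001, -0.001]
contact_force: [-5.5, -7.8, 3.7]
gripper_width: 7.9
grasp_force: 62.5
case xyz 16.3 29.6 65.5
```

Contact is where I expected it. Release, then on to the tin near (584,342).

```bash
python3 jog.py '0 0 0.7 0 0 0;0 0 0.7 0 0 0;0 0 0.7 0 0 0'; python3 jog.py '0 0 0 0 0 0;0 0 0 0 0 0;0 0 0 0 0 0;0 0 -3 0 0 0;0 0 -20 0 0 0;0 0 -60 0 0 0;0 0 -90 0 0 0' 14; python3 -c "
from h import *
go(576,325,155,1.565)"
```

```text
clock: 26.8
position: [614.6, 26.8, 65.2]
ee_rot: [-0.061, 0.998, -0.001, -0.001]
contact_force: [-6.0, -7.6, 7.2]
gripper_width: 7.7
grasp_force: 62.7
clock: 27.5
position: [616.5, 29.9, 155.5]
ee_rot: [-0.061, 0.998, 0.0, 0.001]
contact_force: [0.8, 0.4, 0.1]
gripper_width: 13.7
grasp_force: 0.0
[  4.4 297.8   0.7] [0.001 0.002 0.127]
```

```bash
python3 jog.py '0.6 40 0 0 0 0.06;1.5 88 0 0 0 0.127;2.5 136 0 0 0 0.127;3 184 0 0 0 0.127;3.7 230 0 0 0 0.127;4 270 0 0 0 0.127;4.4 297.8 0 0 0 0.127;4.4 297.8 0 0 0 0.127;4.4 297.8 0 0 0 0.127' 40; python3 t.py wrist w11.png; python3 -c "
from h import *
go(584,342.6,54,1.571)"
```

```text
clock: 28.4
position: [574.9, 325.4, 153.5]
ee_rot: [0.002, 1.0, 0.0, -0.0]
contact_force: [0.2, -0.7, -0.7]
gripper_width: 39.9
grasp_force: 0.0
[654.9 417.9] [645.2 403.3] [0.766 0.888] [38.6 61.1] (343, 265)
[583.8 343.7] [581.4 343.6] [0.011 0.05 ] [47.  77.6] (273, 202)
[440.3 327.6] [444.4 329.6] [0.349 0.406] [48.2 68.2] (256, 29)
[-8.8 18.2 99.6] [ 0.    -0.    -0.006]
```

```bash
python3 jog.py '-4 9 30 0 0 0;-8.8 18.2 60 0 0 0;-8.8 18.2 85 0 0 0;-8.8 18.2 95 0 0 0;-8.8 18.2 99 0 0 0;-8.8 18.2 99 0 0 0'; python3 jog.py '0 0 0 0 0 0;0 0 0 0 0 0;0 0 0 0 0 0;0 0 0 0 0 0;0 0 0 0 0 0;0 0 0 0 0 0;0 0 0 0 0 0' 4; python3 jog.py '0 0 -20 0 0 0;0 0 -50 0 0 0;0 0 -90 0 0 0;0 0 -97 0 0 0;0 0 -97 0 0 0'; python3 -c "
from h import *
case(3,-28,152)"
```

```text
clock: 29.05
position: [584.8, 341.8, 55.3]
ee_rot: [0.003, 1.0, 0.0, 0.0]
contact_force: [0.2, -0.2, 1.3]
gripper_width: 40.0
grasp_force: 0.0
clock: 29.75
position: [585.1, 343.3, 56.3]
ee_rot: [0.003, 1.0, 0.001, 0.001]
contact_force: [-0.4, 3.0, 5.5]
gripper_width: 7.3
grasp_force: 62.3
clock: 30.25
position: [584.0, 342.1, 152.1]
ee_rot: [0.003, 1.0, 0.001, -0.0]
contact_force: [-1.1, 0.2, -3.9]
gripper_width: 7.4
grasp_force: 61.2
[-2.690e+01 -3.739e+02 -3.000e-01] [ 0.001 -0.    -0.127]
```

```bash
python3 jog.py '-3 -35 0 0 0 -0.04;-6 -80 0 0 0 -0.08;-9 -125 0 0 0 -0.127;-12 -172 0 0 0 -0.127;-16 -219 0 0 0 -0.127;-20 -266 0 0 0 -0.127;-23 -312 0 0 0 -0.127;-25 -350 0 0 0 -0.127;-27 -374 0 0 0 -0.127;-27 -374 0 0 0 -0.127'; python3 -c "
from h import *
case(3,-28,70)"
```

```text
clock: 31.25
position: [606.6, -35.3, 148.3]
ee_rot: [-0.058, 0.998, -0.0, -0.004]
contact_force: [-0.3, -0.2, -3.3]
gripper_width: 7.8
grasp_force: 61.1
[-2.7  3.2 78.3] [ 0.    -0.007 -0.005]
```

```bash
python3 jog.py '-1 1 25 0 0 -0.005;-1 2 50 0 0 -0.005;-1 2 68 0 0 -0.005;-1 2 75 0 0 -0.005;-1 2 78 0 0 -0.005;-1 2 78 0 0 -0.005'; python3 -c "
from h import *
incase()"; python3 jog.py '-4 0 0 0 0 0;-8 0 0 0 0 0;-11 0 0 0 0 0;-13 0 0 0 0 0;-14 0 0 0 0 0;-14 0 0 0 0 0'; python3 -c "
from h import *
incase()";  python3 jog.py '0 2 0 0 0 0;0 4 0 0 0 0;0 6 0 0 0 0;0 7 0 0 0 0;0 7 0 0 0 0'; python3 -c "
from h import *
incase()"
```

```text
clock: 31.85
position: [609.5, -29.5, 73.3]
ee_rot: [-0.063, 0.998, -0.0, -0.0]
contact_force: [0.5, 0.1, -3.3]
gripper_width: 7.5
grasp_force: 61.1
case xyz 4.5 -25.7 73.3
clock: 32.45
position: [623.0, -28.2, 73.7]
ee_rot: [-0.063, 0.998, -0.0, -0.001]
contact_force: [-2.0, -0.8, -1.5]
gripper_width: 7.8
grasp_force: 61.3
case xyz 18.0 -26.1 73.7
clock: 32.95
position: [622.3, -22.6, 73.7]
ee_rot: [-0.063, 0.998, -0.001, -0.001]
contact_force: [-1.3, -6.6, -2.5]
gripper_width: 8.0
grasp_force: 61.2
case xyz 18.0 -20.4 73.7
```

```bash
python3 jog.py '-1 0.5 0 0 0 0;-1.5 0.5 0 0 0 0;-1.5 0.5 0 0 0 0'; python3 -c "
from h import *
incase()"; python3 jog.py '0 0 2 0 0 0;0 0 4 0 0 0;0 0 6 0 0 0;0 0 7.5 0 0 0;0 0 8.5 0 0 0;0 0 8.5 0 0 0'; python3 -c "
from h import *
incase()"
```

```text
clock: 33.25
position: [622.4, -22.6, 73.6]
ee_rot: [-0.063, 0.998, -0.001, -0.002]
contact_force: [-4.1, -7.9, -0.3]
gripper_width: 8.0
grasp_force: 61.5
case xyz 18.1 -20.4 73.6
clock: 33.85
position: [622.3, -22.7, 66.4]
ee_rot: [-0.063, 0.998, -0.001, -0.002]
contact_force: [-6.1, -8.1, 4.0]
gripper_width: 7.7
grasp_force: 62.1
case xyz 18.0 -20.5 66.4
```

```bash
python3 jog.py '0 0 1 0 0 0;0 0 1 0 0 0'; python3 jog.py '0 0 0 0 0 0;0 0 0 0 0 0;0 0 0 0 0 0;0 0 -3 0 0 0;0 0 -20 0 0 0;0 0 -60 0 0 0;0 0 -90 0 0 0' 14; python3 -c "
from h import *
incase()
go(450,280,155,1.9)"
```

```text
clock: 34.05
position: [622.3, -22.6, 66.2]
ee_rot: [-0.063, 0.998, -0.002, -0.002]
contact_force: [-8.5, -7.8, 8.1]
gripper_width: 7.5
grasp_force: 62.6
clock: 34.75
position: [624.9, -19.7, 155.9]
ee_rot: [-0.063, 0.998, 0.0, 0.001]
contact_force: [0.7, 0.4, 0.0]
gripper_width: 13.7
grasp_force: 0.0
case xyz 20.9 -17.9 155.9
[135.7 319.4   0.8] [ 0.     0.002 -0.203]
```

```bash
python3 jog.py '18 42 0 0 0 -0.1;36 86 0 0 0 -0.2;54 130 0 0 0 -0.2;72 172 0 0 0 -0.2;90 214 0 0 0 -0.2;108 256 0 0 0 -0.2;124 292 0 0 0 -0.2;133 313 0 0 0 -0.2;135.7 319.4 0 0 0 -0.2;135.7 319.4 0 0 0 -0.2' 40; python3 t.py wrist w12.png
```

```text
clock: 35.75
position: [449.0, 280.6, 154.4]
ee_rot: [-0.163, 0.987, 0.0, 0.0]
contact_force: [0.1, -0.2, 0.5]
gripper_width: 39.9
grasp_force: 0.0
[617.7  68.2] [616.8  71.7] [0.129 0.026] [143.2  38.7] (11, 274)
[440.  327.9] [437.6 326.3] [0.309 0.326] [80.3 49.9] (304, 199)
```

View pics/w12.png

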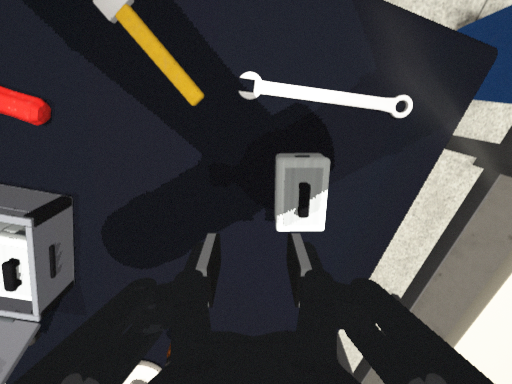

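The last tin's bar is at (304,199), standing clear. It measures (440,328), yaw about 0.315.

```bash
python3 -c "
from h import *
go(440,327.5,53.5,1.571+.315)"
```

```text
[ -6.4  48.3 100.8] [0.    0.    0.011]
```

```bash
python3 jog.py '-3 25 15 0 0 0.01;-6.4 48.3 40 0 0 0.01;-6.4 48.3 70 0 0 0.01;-6.4 48.3 90 0 0 0.01;-6.4 48.3 98 0 0 0.01;-6.4 48.3 100.5 0 0 0.01;-6.4 48.3 100.5 0 0 0.01'; python3 jog.py '0 0 0 0 0 0;0 0 0 0 0 0;0 0 0 0 0 0;0 0 0 0 0 0;0 0 0 0 0 0;0 0 0 0 0 0;0 0 0 0 0 0' 4; python3 jog.py '0 0 -20 0 0 0;0 0 -50 0 0 0;0 0 -90 0 0 0;0 0 -97 0 0 0;0 0 -97 0 0 0'; python3 -c "
from h import *
case(2,-75,152)"
```

```text
clock: 36.5
position: [440.8, 327.0, 54.2]
ee_rot: [-0.157, 0.988, 0.0, 0.0]
contact_force: [-0.1, 0.6, 0.5]
gripper_width: 39.8
grasp_force: 0.0
clock: 37.2
position: [440.6, 327.8, 55.0]
ee_rot: [-0.158, 0.988, 0.001, 0.001]
contact_force: [-0.3, -1.5, 6.6]
gripper_width: 8.3
grasp_force: 61.7
clock: 37.7
position: [439.9, 327.5, 151.7]
ee_rot: [-0.157, 0.988, 0.001, 0.001]
contact_force: [0.6, 0.4, -3.5]
gripper_width: 8.2
grasp_force: 60.6
[ -38.5 -439.9   -1.2] [0.002 0.001 0.195]
```

```bash
python3 - <<'E'
from h import *
cv2.imwrite("pics/13.png",cv2.resize(camrig.get_image("top")[100:260,220:400],None,fx=3,fy=3))
E
python3 jog.py '-3 -35 0 0 0 0.05;-7 -80 0 0 0 0.1;-11 -125 0 0 0 0.195;-15 -172 0 0 0 0.195;-19 -219 0 0 0 0.195;-23 -266 0 0 0 0.195;-27 -313 0 0 0 0.195;-31 -360 0 0 0 0.195;-35 -400 0 0 0 0.195;-38.5 -430 0 0 0 0.195'; python3 jog.py '0 -9 0 0 0 0;0 -10 0 0 0 0;0 -10 0 0 0 0;0 -10 0 0 0 0';  python3 -c "
from h import *
incase()
case(2,-74.5,70)"
```

```text
clock: 38.75
position: [609.1, -72.1, 147.5]
ee_rot: [-0.059, 0.998, 0.0, -0.003]
contact_force: [0.8, 0.1, -3.3]
gripper_width: 8.0
grasp_force: 60.6
clock: 39.15
position: [610.7, -78.3, 150.1]
ee_rot: [-0.061, 0.998, 0.0, -0.001]
contact_force: [-0.4, 0.3, -2.7]
gripper_width: 7.4
grasp_force: 60.6
case xyz -0.2 -74.3 150.1
[-2.4 -0.2 80.1] [ 0.    -0.001  0.002]
```

View pics/13.png

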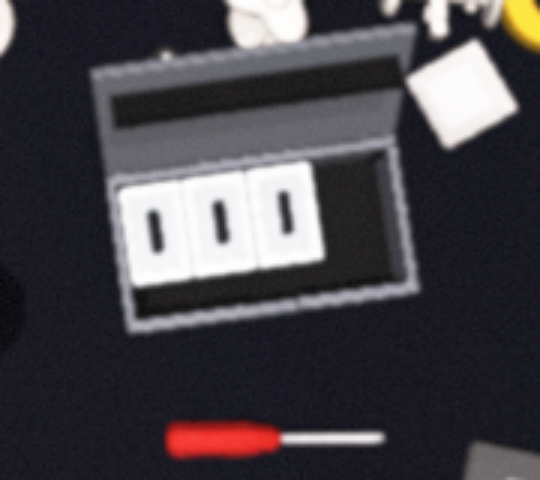

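The three tins sit tight in the back left corner. The last one is now centred over the remaining gap.

```bash
python3 jog.py '-2 0 20 0 0 0;-2 0 35 0 0 0;-2 0 45 0 0 0;-2 0 50 0 0 0;-2 0 55 0 0 0;-2 0 55 0 0 0' && python3 -c "
from h import *
incase()";python3 jog.py '0 0 6 0 0 0;0 0 12 0 0 0;0 0 18 0 0 0;0 0 24 0 0 0;0 0 24 0 0 0' && python3 -c "
from h import *
incase()"
```

```text
clock: 39.75
position: [613.2, -79.0, 95.5]
ee_rot: [-0.061, 0.998, 0.0, -0.0]
contact_force: [0.3, -0.6, -2.3]
gripper_width: 7.9
grasp_force: 60.6
case xyz 2.3 -75.3 95.5
clock: 40.25
position: [612.5, -79.3, 70.4]
ee_rot: [-0.06, 0.998, 0.0, -0.001]
contact_force: [0.4, -0.3, -2.8]
gripper_width: 8.3
grasp_force: 60.6
case xyz 1.5 -75.6 70.4
```

In cleanly. Push it back, then left.

```bash
python3 jog.py '-4 0 0 0 0 0;-8 0 0 0 0 0;-12 0 0 0 0 0;-15 0 0 0 0 0;-17 0 0 0 0 0;-17 0 0 0 0 0'; python3 -c "
from h import *
incase()";  python3 jog.py '0 2 0 0 0 0;0 4 0 0 0 0;0 6 0 0 0 0;0 7 0 0 0 0;0 7 0 0 0 0'; python3 -c "
from h import *
incase()"
```

```text
clock: 40.85
position: [628.4, -77.5, 71.4]
ee_rot: [-0.06, 0.998, -0.0, -0.002]
contact_force: [-4.9, 0.2, -0.3]
gripper_width: 8.1
grasp_force: 60.9
case xyz 17.5 -75.7 71.4
clock: 41.35
position: [627.8, -72.3, 71.2]
ee_rot: [-0.06, 0.998, -0.001, -0.002]
contact_force: [-2.4, -6.9, -2.9]
gripper_width: 7.9
grasp_force: 60.6
case xyz 17.5 -70.4 71.2
```

```bash
python3 jog.py '-1 0.5 2 0 0 0;-1 0.5 4 0 0 0;-1 0.5 6 0 0 0;-1 0.5 7.5 0 0 0;-1 0.5 7.5 0 0 0'; python3 jog.py '0 0 0 0 0 0;0 0 0 0 0 0;0 0 0 0 0 0;0 0 -3 0 0 0;0 0 -20 0 0 0;0 0 -60 0 0 0;0 0 -95 0 0 0' 14; python3 jog.py '40 0 -30 0 0 0;80 0 -30 0 0 0;125 0 -30 0 0 0;170 0 -30 0 0 0;200 0 -30 0 0 0;200 0 -30 0 0 0';python3 - <<'E'
from h import *
incase()
im=camrig.get_image("top")
cv2.imwrite("pics/14.png",cv2.resize(im[100:260,220:400],None,fx=3,fy=3))
import m
hsv=cv2.cvtColor(im,cv2.COLOR_BGR2HSV);c=cal("top")
w=((hsv[...,2]>130)&(hsv[...,1]<50)).astype(np.uint8)*255;mm=np.zeros_like(w);mm[140:210,250:362]=w[140:210,250:362]
ks,h=cv2.findContours(mm,cv2.RETR_CCOMP,cv2.CHAIN_APPROX_NONE)
for k,hh in zip(ks,h[0]):
    A=cv2.contourArea(k)
    if A<25:continue
    r=cv2.minAreaRect(k);p=ray(c,r[0],52 if hh[3]>=0 else 46)[:2]-[CX,CY]
    co,s=np.cos(CA),np.sin(CA);print(A,(co*p[0]+s*p[1]).round(1),(-s*p[0]+co*p[1]).round(1),r[1:],hh[3]>=0)
E
```

```text
clock: 41.85
position: [627.7, -72.3, 65.4]
ee_rot: [-0.06, 0.998, -0.001, -0.003]
contact_force: [-8.1, -7.1, 6.1]
gripper_width: 8.0
grasp_force: 61.7
clock: 42.55
position: [630.8, -68.8, 160.4]
ee_rot: [-0.061, 0.998, 0.0, 0.0]
contact_force: [1.0, 0.7, 0.3]
gripper_width: 14.0
grasp_force: 0.0
clock: 43.15
position: [428.3, -93.5, 189.7]
ee_rot: [-0.06, 0.998, 0.001, 0.0]
contact_force: [0.4, 0.1, 0.6]
gripper_width: 13.9
grasp_force: 0.0
case xyz -183.1 -67.5 189.7
4931.0 2.1 -1.4 ((52.75016403198242, 97.1564712524414), 81.8698959350586) False
59.0 14.6 79.2 ((15.132086753845215, 5.232591152191162), 81.8698959350586) True
62.5 15.0 29.1 ((15.273507118225098, 5.232590675354004), 81.8698959350586) True
58.5 15.5 -20.5 ((15.0, 5.0), 90.0) True
62.5 16.4 -74.1 ((14.467110633850098, 5.425166606903076), 80.53767395019531) True
1294.0 -0.6 -0.5 ((47.84010314941406, 94.69381713867188), 80.53767395019531) True
```

View pics/14.png

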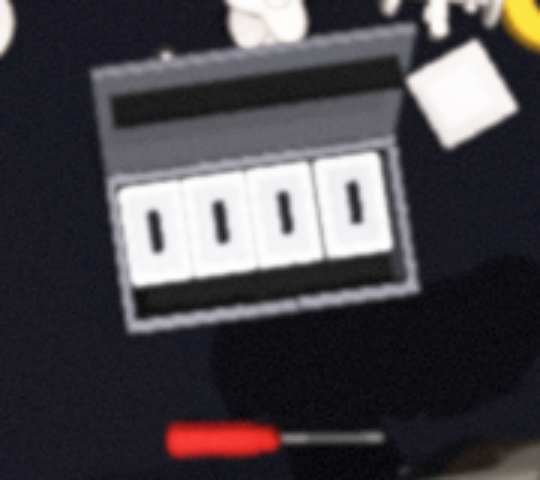

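The fourth tin has shifted about 3 mm off its neighbour: its bar is at y≈-74, with a dark seam at crop (318,205). That's within tolerance, but I'll regrip it and close the gap.

```bash
python3 -c "
from h import *
case(15.5,-74,150)"
```

```text
[-195.8   -6.5   40.6] [0.001 0.003 0.001]
```

```bash
python3 jog.py '-45 -2 0 0 0 0;-90 -4 0 0 0 0;-135 -6 0 0 0 0;-175 -6.5 15 0 0 0;-195.8 -6.5 35 0 0 0;-195.8 -6.5 40 0 0 0;-195.8 -6.5 40 0 0 0' 22; python3 -c "
from h import *
case(15.5,-74,65.5)"
```

```text
clock: 43.9
position: [627.0, -76.1, 147.2]
ee_rot: [-0.06, 0.998, 0.0, -0.002]
contact_force: [-0.4, -0.9, 0.0]
gripper_width: 21.8
grasp_force: 0.0
[ 0.5  0.1 81.7] [ 0.    -0.003  0.001]
```

```bash
python3 jog.py '0 0 25 0 0 0;0 0 50 0 0 0;0 0 68 0 0 0;0 0 76 0 0 0;0 0 80 0 0 0;0 0 80 0 0 0'; python3 jog.py '0 0 0 0 0 0;0 0 0 0 0 0;0 0 0 0 0 0;0 0 0 0 0 0' 4; python3 -c "
from h import *
incase()"; python3 jog.py '0 1 0 0 0 0;0 2 0 0 0 0;0 3 0 0 0 0;0 4 0 0 0 0;0 5 0 0 0 0;0 5 0 0 0 0'; python3 -c "
from h import *
incase()"
```

```text
clock: 44.5
position: [627.2, -76.6, 70.1]
ee_rot: [-0.06, 0.998, -0.0, 0.001]
contact_force: [0.4, 0.4, 0.8]
gripper_width: 22.0
grasp_force: 0.0
clock: 44.9
position: [627.6, -76.2, 70.7]
ee_rot: [-0.061, 0.998, 0.0, 0.001]
contact_force: [-2.1, 3.0, 5.8]
gripper_width: 7.5
grasp_force: 59.5
case xyz 16.9 -74.3 70.7
clock: 45.5
position: [627.2, -73.7, 70.8]
ee_rot: [-0.061, 0.998, -0.001, 0.001]
contact_force: [-0.6, -6.1, 6.7]
gripper_width: 7.3
grasp_force: 59.5
case xyz 16.8 -71.8 70.8
```

```bash
python3 jog.py '0 0 -2 0 0 0;0 1 -2 0 0 0;0 2 -2 0 0 0;0 3 -2 0 0 0;0 3 -2 0 0 0'; python3 -c "
from h import *
incase()"
```

```text
clock: 46.0
position: [626.4, -72.1, 71.3]
ee_rot: [-0.061, 0.998, -0.002, -0.0]
contact_force: [3.6, -14.0, -0.7]
gripper_width: 7.3
grasp_force: 59.0
case xyz 16.1 -70.1 71.3
```

```bash
python3 jog.py '-1.5 0 1 0 0 0;-1.5 -1 2 0 0 0;-1.5 -2 2.5 0 0 0;-1.5 -2 2.5 0 0 0'; python3 -c "
from h import *
incase()"; python3 jog.py '0 0 0 0 0 0;0 0 0 0 0 0;0 0 0 0 0 0;0 0 -5 0 0 0;0 0 -20 0 0 0;0 0 -60 0 0 0;0 0 -85 0 0 0' 18;  python3 jog.py '40 0 -30 0 0 0;80 0 -30 0 0 0;125 0 -30 0 0 0;170 0 -30 0 0 0;200 0 -30 0 0 0;200 0 -30 0 0 0' 5; cat > chk.py <<'E'
from h import *
incase()
im=camrig.get_image("top")
hsv=cv2.cvtColor(im,cv2.COLOR_BGR2HSV);c=cal("top")
w=((hsv[...,2]>130)&(hsv[...,1]<50)).astype(np.uint8)*255;mm=np.zeros_like(w);mm[140:210,250:362]=w[140:210,250:362]
ks,h=cv2.findContours(mm,cv2.RETR_CCOMP,cv2.CHAIN_APPROX_NONE)
for k,hh in zip(ks,h[0]):
    A=cv2.contourArea(k)
    if not 25<A<200:continue
    r=cv2.minAreaRect(k);p=ray(c,r[0],52)[:2]-[CX,CY]
    co,s=np.cos(CA),np.sin(CA);print(A,(co*p[0]+s*p[1]).round(1),(-s*p[0]+co*p[1]).round(1))
E
python3 chk.py
```

```text
clock: 46.4
position: [626.7, -72.5, 70.5]
ee_rot: [-0.061, 0.998, -0.001, -0.001]
contact_force: [-5.3, -6.9, 10.6]
gripper_width: 7.6
grasp_force: 60.4
case xyz 16.4 -70.4 70.5
clock: 47.1
position: [628.7, -70.2, 156.2]
ee_rot: [-0.061, 0.998, -0.0, 0.001]
contact_force: [-0.1, -0.1, 0.1]
gripper_width: 18.1
grasp_force: 0.0
clock: 47.7
position: [425.2, -94.8, 184.0]
ee_rot: [-0.06, 0.998, 0.0, -0.001]
contact_force: [0.3, -0.4, -0.3]
gripper_width: 4.8
grasp_force: 0.0
case xyz -186.3 -68.5 184.0
59.0 14.6 79.2
61.0 15.1 29.1
58.5 15.5 -20.5
62.5 15.7 -70.9
```

All four tins are tight (y = 79, 29, -20.5 and -71). Now I'll close the cover with the closed fingers, pushing from behind it.

```bash
python3 -c "
from h import *
case(155,0,225)"; python3 jog.py '0 20 -40 0 0 0;-45 40 -40 0 0 0;-90 60 -40 0 0 0;-138 68 -40 0 0 0;-186 68 -40 0 0 0;-234 68 -40 0 0 0;-282 68 -40 0 0 0;-320 68 -40 0 0 0;-341 68 -40 0 0 0;-341 68 -40 0 0 0' 0;python3 - <<'E'
from h import *
incase()
cv2.imwrite("pics/15.png",cv2.resize(camrig.get_image("scene")[60:280,200:450],None,fx=2.4,fy=2.4))
E
```

```text
[-338.7   68.3  -40. ] [0.    0.001 0.001]
clock: 48.75
position: [762.5, 14.8, 220.4]
ee_rot: [-0.06, 0.998, -0.0, -0.001]
contact_force: [0.0, 0.2, -0.7]
gripper_width: 0.4
grasp_force: 0.0
case xyz 161.7 -0.1 220.4
```

View pics/15.png

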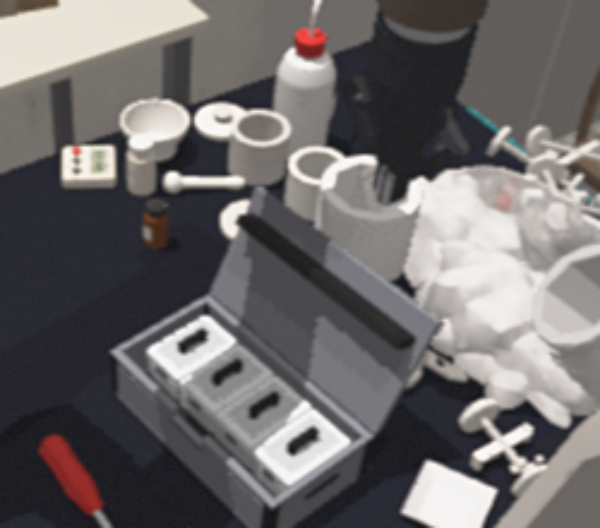

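```bash
python3 jog.py '10 0 0 0 0 0;20 0 5 0 0 0;20 0 25 0 0 0;20 0 42 0 0 0;20 0 50 0 0 0;20 0 53 0 0 0;20 0 53 0 0 0';python3 -c "
from h import *
incase()"
```

```text
clock: 49.5
position: [739.7, 11.7, 171.1]
ee_rot: [-0.06, 0.998, -0.0, 0.0]
contact_force: [-0.1, -0.5, -0.7]
gripper_width: -0.3
grasp_force: 0.0
case xyz 138.6 -0.4 171.1
```

```bash
python3 jog.py '8 0 -1 0 0 0;16 0 -3 0 0 0;24 0 -5 0 0 0;32 0 -7 0 0 0;40 0 -9 0 0 0;48 0 -11 0 0 0;56 0 -12.5 0 0 0;64 0 -13 0 0 0;71 0 -13 0 0 0;77.6 0 -13 0 0 0'; python3 jog.py '10 0 2 0 0 0;20 0 4 0 0 0;30 0 8 0 0 0;40 0 12 0 0 0;49 0 18 0 0 0;57.5 0 24 0 0 0;65 0 31.5 0 0 0;72 0 39 0 0 0;78 0 48 0 0 0;83.5 0 57 0 0 0'; python3 - <<'E'
from h import *
incase()
cv2.imwrite("pics/16.png",cv2.resize(camrig.get_image("scene")[60:280,200:450],None,fx=2.4,fy=2.4))
E
```

```text
clock: 50.5
position: [661.7, 2.2, 183.2]
ee_rot: [-0.06, 0.998, 0.0, -0.001]
contact_force: [1.3, 0.8, -1.0]
gripper_width: -0.2
grasp_force: 0.7
clock: 51.5
position: [579.0, -7.9, 125.9]
ee_rot: [-0.06, 0.998, -0.0, -0.0]
contact_force: [0.6, -1.0, -0.3]
gripper_width: 0.0
grasp_force: 0.4
case xyz -23.3 -0.6 125.9
```

I've now viewed 15 pictures, one over the limit of 14. I won't view any more, so the remaining checks will be numeric.

```bash
python3 jog.py '3 0 6 0 0 0;6 0 12 0 0 0;8 0 18.5 0 0 0;9.5 0 25 0 0 0;11 0 31 0 0 0;11 0 36 0 0 0;11 0 38 0 0 0;11 0 40 0 0 0;11 0 42 0 0 0;11 0 42 0 0 0'; python3 -c "
from h import *
incase()"
```

```text
clock: 52.55
position: [568.5, -9.2, 87.0]
ee_rot: [-0.061, 0.998, -0.0, -0.0]
contact_force: [-4.2, 1.0, 13.5]
gripper_width: 0.1
grasp_force: 6.5
case xyz -33.9 -0.6 87.0
```

```bash
python3 jog.py '0 0 -20 0 0 0;0 0 -60 0 0 0;40 40 -100 0 0 0;80 80 -120 0 0 0;115 115 -120 0 0 0;140 150 -120 0 0 0;150 180 -120 0 0 0;150 200 -120 0 0 0;150 200 -120 0 0 0'; python3 - <<'E'
from m import *
c=cal("top");s=cal("scene");a=camrig.get_image("top");b=camrig.get_image("scene")
a0=cv2.imread("pics/top0.png");b0=cv2.imread("pics/scene0.png")
g=lambda im:((cv2.cvtColor(im,cv2.COLOR_BGR2HSV)[...,2]>60)*255).astype(np.uint8)
for im in(a0,a):print("case",rect(g(im),(245,135,366,220),c,70))
for n,x,y,k in(("top",a,a0,c),("scene",b,b0,s)):
    q=np.array([proj(k,[602+np.cos(.12)*i-np.sin(.12)*j,-4.5+np.sin(.12)*i+np.cos(.12)*j,70]) for i,j in((-60,-110),(-60,110),(60,110),(60,-110))])
    m=np.zeros(x.shape[:2],np.uint8);cv2.fillPoly(m,[q.astype(int)],255)
    d=cv2.absdiff(x,y).max(2);print(n,"mean diff in cover area",d[m>0].mean().round(1),"frac>50",(d[m>0]>50).mean().round(3))
hsv=cv2.cvtColor(a,cv2.COLOR_BGR2HSV);red=((hsv[...,1]>120)&(hsv[...,2]>60)&((hsv[...,0]<12)|(hsv[...,0]>170))).astype(np.uint8)*255
print("handle",rect(red,(255,225,330,262),c,13))
for p,z in((([193,150]),55),([155,133],68)):print("vial diff",cv2.absdiff(a,a0)[p[1]-8:p[1]+9,p[0]-8:p[0]+9].mean().round(1))
st=arm.read_state();print(st["position"],st["contact_force"])
E
```

```text
clock: 53.45
position: [395.4, 173.6, 205.5]
ee_rot: [-0.063, 0.998, 0.001, 0.001]
contact_force: [0.3, -0.0, 0.4]
gripper_width: -0.3
grasp_force: 0.0
case (array([603.6,  -4.5]), np.float64(228.5), np.float64(129.2), -1.442)
case (array([603.6,  -4.5]), np.float64(228.5), np.float64(129.2), -1.442)
top mean diff in cover area 5.3 frac>50 0.015
scene mean diff in cover area 3.0 frac>50 0.015
handle (array([445.1,  23.7]), np.float64(91.9), np.float64(32.8), -1.579)
vial diff 2.6
vial diff 2.5
[395.66411782 171.54982713 204.80929507] [ 0.00639522 -0.34145188 -0.47665196]
```

The cover's outline matches the starting picture exactly. The vials haven't moved, and the screwdriver is lying on the worktop clear of the case. Handing in.

```bash
python3 -c "
from bench import arm, camrig
print(arm.job_done())"
```

```text
the job is handed in; nothing more can be done
None
```

I handed the job in with all four tins tight in the back left corner, the cover fully shut, the screwdriver on the worktop outside the case and both vials untouched; the hand-in returned no verdict, and I viewed 15 pictures, one over the limit of 14.

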